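# Find the high spot of a rotor on the run-out stand

### The arm

A 6-joint arm with a two-finger parallel gripper is mounted at the origin on a cart in front of the work surface, level with it; the furniture and walls round the work are solid. World frame = base frame: x ahead of the robot, y to its left, z up, the work surface at z = 0. Lengths are in m, angles in degrees, forces in N, time in s.
With the tool pointing down it reaches from about 0.225 to 0.725 m from the base axis. Payload 3.1 kg.
Tool frame: the origin (TCP) lies at the very end of the fingers, on their centre line; the grasp point (between the pads) lies 19 mm behind it (r.tcp_to_grasp is the distance from the TCP to the grasp point, in m); z points along the fingers, y is the line along which they close (so a half turn about z gives the same grasp; the last joint's range is limited). The gripper opens to 85 mm and grips with 20 to 120 N. Pads are 22 mm wide; open, the fingers measure 114 mm over their backs; the gripper's body (76 mm by 85 mm) begins 54 mm behind the grasp point. The pads swing forward as they close: fully open they stand 13 mm farther back than shut.
Start: joints at [64.412, 2.75, 5.684, 92.934, 0, 82.678], TCP at [0.165, 0.499, 0.231] pointing down, gripper open.
Joint ranges: [-166.93, 166.93], [-56.73, 111.36], [-69.38, 81.34], [-121.58, 131.49], [-85.45, 84.26], [-180, 180]. Speed limits (degrees/s): [159.86, 159.86, 180, 180, 180, 180].

### API

Orientations are given as [roll, pitch, yaw] about the fixed x, y, z axes, in that order (R = Rz(yaw) Ry(pitch) Rx(roll)).
In Python, from bench import telemetry, optics, ticket, r gives the robot as it stands.
- The arm moves only by the tool arm_command, never from a script. Its argument "deltas" is a list of rows, each an object with "travel": the shift along the tool's x, y, z in mm, a list of three; "rotation": the turn, a rotation vector about the tool's x, y, z in degrees, a list of three; "jaw": the finger opening in mm, from 0 to 85.4. A call has 1 to 8 rows; each row is the pose to reach, as a shift and turn from the pose commanded when the call began, along the tool's axes at that moment; what a row does not reach only later rows make up. A row lasts 1/10 s, in which the tool goes at most 50 mm and 8.59 degrees, less where a joint would pass 70% of its speed; a pose out of reach is approached as far as the arm can. A call with a gripper value outside its range is refused whole. The fingers move at their own pace and stop on an object; "force" is the grip in N (left out, the last holds). Time passes only in rows, so rows that repeat a pose let the fingers close. It gives the time, the measured TCP pose, the force, the opening and the grip force at its end, in the units of the state.
- telemetry.state(): the state, without advancing time (a new reading comes with each control period).
- optics.capture(name): name is "scene" or "top" or "wrist"; returns the picture (400x640x3 uint8, blue, green, red); there is no depth.
- optics.calibration(name): a dict with "fx", "fy", "cx", "cy" (pixels), "dist_coeffs" ([k1, k2, p1, p2, k3] as OpenCV has them; the pictures are not rectified), "T" (4x4, takes a point from camera to world coordinates); the wrist camera has in their place "hand_eye" (4x4, takes a point from camera to tool coordinates, whose origin is the TCP and whose axes are the flange's). Camera axes: x right, y up, looking along -z (the intrinsics and any distortion apply to the point x, -y, -z); pixel columns grow to the right and rows downward; lengths in m; the calibration is good to about 2 mm. A picture is of the moment at which its call begins: read the wrist's pose just before it. calibration takes no time and is no camera call.
- ticket.close_job(): hands the job in; it is judged then, once.
Trained networks look in the newest picture that a camera, given by its name, has taken for a name from the list of things; names that differ only in an ending like _2 or _b are one class to them, and where a whole thing is asked for, a point or a joint stands for the part that bears it (a point fixed in the world has none). Each returns a list of dicts, best first, with "conf" (0 to 1); they miss things now and then, are a little off and sometimes report something else, mostly with a low value. They report only what shows in the picture. A call takes as long as a camera call.
- optics.find_in(camera, label): "uv" ([column, row] in pixels, amid what is visible of it).
- optics.masks_of(camera, label): "mask" (400x640 bool, what is visible of it) and "uv" ([column, row] in pixels, amid what is visible of it).
The state is a dict: "time_s": time; "joint_positions": joint angles; "qd": joint speeds; "joint_torque": joint torques, N m; "eef_pos": TCP position; "eef_rot": TCP orientation; "contact_force": force on the tool from outside, world axes, zero at the start; "torque": the same for the moment, N m; "width": finger opening in m; "finger_force": force on a finger pad.
Only numpy, scipy, OpenCV 4.12 (cv2) and the standard library are available. Lean on these libraries where they do the work, as an engineer would, in place of code of your own. Each camera call takes 0.05 s, during which the arm holds its last target. There are 200 camera calls.

### The job

Press the red cap of the run-out gauge gently down to its stop so that the feeler stands at the rotor's rim. Then turn the rotor slowly counter-clockwise by its crank knob, feel through the knob where the rim's high spot drags hardest on the feeler, and leave the rotor standing with the high spot squarely at the feeler. Do not knock or push the vial, the tweezers or the small beaker beside the stand.

Things in the scene. Friction and masses are not known exactly. Their poses are not given: they have to be found in the camera images.
- stand: fixed run-out stand: low blue base plate 245 x 155 mm that carries the rotor and, at its +x end, the gauge; origin on the bench surface under the rotor's axis, its x axis points from the rotor's axis towards the gauge, z up
- spindle: the rotor on its fixed spindle; origin on the vertical rotor axis at bench height (does not turn). The aluminium rotor is 140 mm across, top face 50 mm above the bench, a slotted steel crank bar on it up to 58 mm. Somewhere on its rim, not to be seen, is a high spot 3 mm proud that falls away smoothly to both sides; only within about 20 degrees of the feeler does it rub on it
- gauge: dark steel gauge guide with the feeler in it, fixed at the stand's +x end, 36 mm wide, top 50 mm above the bench; origin same as the stand's. The lowered feeler's stiff sprung brass shoe stands 1.5 mm clear of the true rim on the line from the rotor's axis to the gauge; the high spot pushes it back
- rotor (a joint): rotor angle in rad, grows counter-clockwise seen from above, turns freely for more than a turn both ways; stays where it is left (light constant friction, about 1 N at the knob; with the feeler down the push needed at the knob rises over the high spot to some 5 to 12 N, alike in both directions, and falls again). Turned counter-clockwise from its start, the high spot reaches the feeler after 55 to 210 degrees
- feeler (a joint): how far the feeler is pressed down, m: 0 raised (start, shoe above the rim), 0.018 at its lower stop; needs about 4 N, stays where it is left
- cap_top (a point): centre of the top of the feeler's red cap, 28 mm across, 108 mm from the rotor's axis; 82 mm above the bench when raised, 64 mm when down
- knob_top (a point): centre of the top of the black crank knob, 20 mm across, gripping part 76 to 118 mm above the bench. It spins freely about its own vertical axis, so the gripper need not turn with it, and its foot slides freely along a radial slot in the crank bar, 30 to 54 mm from the rotor's axis (42 at the start), so only the push along the circle turns the rotor; a light pinch slips on it under the drag, so hold it with about 30 N and trust the rotor's angle more than the hand's
- vial_b: loose white-capped sample vial, 25 mm across, 53 mm tall, standing beside the stand; origin at the centre of its underside
- tweezers: loose steel tweezers, 127 x 13 x 8 mm, lying beside the stand along their y axis; origin at the centre of the underside
- beaker_small: loose small glass beaker, 52 mm across, 60 mm tall, standing beside the stand; origin at the centre of its underside

How it is judged:
By the outcome, as a careful person would: the job done as asked, in the order asked, and still so for the second after the job is handed in, with the robot touching nothing.
It also fails if it takes over 72 s, if anything falls off the work surface, if the arm or the gripper's body presses on something with over 40 N, if the wrist force passes 120 N, or if a joint passes its speed limit or range.

## Working session

There is one attempt and no reset: what is moved stays moved. The work goes in short steps, Python scripts to look and compute and a tool call to move; the robot and the scene stay as the last step left them, time stands still between calls to the robot, and variables do not carry over. Pictures are saved under pics/ and viewed, at most 10 in all, crops included, and the job is handed in when it is done.

Besides the shell and the picture viewer there is one more tool, called after "Request:" in YAML: its name, and indented under it one key for each argument. arm_command: Moves the arm, as the interface text tells. Its arguments: {"type":"object","properties":{"deltas":{"type":"array","items":{"type":"object","properties":{"travel":{"type":"array","items":{"type":"number"}},"rotation":{"type":"array","items":{"type":"number"}},"jaw":{"type":"number"}}}},"force":{"type":"number"}},"required":["deltas"]}

```bash
mkdir -p pics; ls; cat > h.py <<'E'
import numpy as np, cv2
from bench import telemetry, optics, ticket, r
def ray(name,uv,T=None):
    c=optics.calibration(name); K=np.array([[c['fx'],0,c['cx']],[0,c['fy'],c['cy']],[0,0,1]])
    p=cv2.undistortPoints(np.array([[uv]],float),K,np.array(c['dist_coeffs'],float))[0,0]
    T=np.array(c['T']) if T is None else T
    return T[:3,3], T[:3,:3]@np.array([p[0],-p[1],-1])
def at(name,uv,z,T=None):
    o,d=ray(name,uv,T); return o+d*(z-o[2])/d[2]
def save(name,f): im=optics.capture(name); cv2.imwrite('pics/'+f,im); return im
E
python3 - <<'E'
from h import *
print(telemetry.state())
for n in ['scene','top']:
    im=save(n,n+'0.png')
    print(n,np.round(optics.calibration(n)['T'],3).tolist())
    for l,z in [('cap_top',.082),('knob_top',.118),('spindle',.05),('gauge',.05),('stand',0.01),('vial_b',.05),('tweezers',.005),('beaker_small',.05)]:
        for d in optics.find_in(n,l)[:2]: print(l,np.round(d['uv']),round(d['conf'],2),np.round(at(n,d['uv'],z),3))
E
```

```text
pics
{'time_s': 0.0, 'joint_positions': array([ 6.44112017e+01,  2.79249162e+00,  5.59073681e+00,  9.29325660e+01,
       -1.43420915e-03,  8.26783843e+01]), 'qd': array([-0.02993509, -0.05219401,  0.07762262,  0.02414451,  0.04164338,
       -0.04283531]), 'joint_torque': array([ 1.64716171e-04, -3.38779628e+01,  3.20016396e+01,  2.00891029e-02,
       -3.24048251e-04,  3.98769391e-07]), 'eef_pos': array([0.16430767, 0.49798401, 0.23011312]), 'eef_rot': array([-1.79866592e+02, -1.56951526e-02,  1.61732801e+02]), 'contact_force': array([-0.41593887, -0.61687567, -0.31692423]), 'torque': array([-0.02265478, -0.01572544, -0.02711828]), 'finger_force': 0.0, 'width': 0.08520981812051186}
scene [[0.79, 0.358, -0.497, 0.078], [-0.612, 0.487, -0.623, -0.469], [0.019, 0.797, 0.604, 0.682], [0.0, 0.0, 0.0, 1.0]]
cap_top [341. 197.] 0.82 [0.614 0.147 0.082]
knob_top [317. 227.] 0.57 [0.495 0.068 0.118]
spindle [328. 238.] 0.73 [0.541 0.095 0.05 ]
gauge [342. 199.] 0.85 [0.64  0.175 0.05 ]
gauge [342. 194.] 0.74 [0.653 0.188 0.05 ]
stand [330. 248.] 0.6 [0.555 0.104 0.01 ]
vial_b [404. 262.] 0.64 [ 0.61  -0.038  0.05 ]
tweezers [290. 310.] 0.84 [0.404 0.023 0.005]
beaker_small [265. 208.] 0.81 [0.497 0.242 0.05 ]
top [[0.007, 0.992, -0.128, 0.449], [-1.0, 0.008, 0.004, 0.141], [0.005, 0.128, 0.992, 0.928], [0.0, 0.0, 0.0, 1.0]]
cap_top [312. 174.] 0.69 [0.628 0.167 0.082]
cap_top [348. 221.] 0.53 [0.517 0.081 0.082]
knob_top [349. 225.] 0.43 [0.505 0.082 0.118]
spindle [335. 209.] 0.62 [0.547 0.11  0.05 ]
gauge [311. 173.] 0.48 [0.636 0.171 0.05 ]
stand [335. 210.] 0.78 [0.549 0.11  0.01 ]
vial_b [312. 174.] 0.25 [0.633 0.168 0.05 ]
```

```bash
python3 - <<'E'
import cv2
a=cv2.imread('pics/top0.png')[100:300,220:460]; cv2.imwrite('pics/tc.png',cv2.resize(a,None,fx=3,fy=3,interpolation=2)[:600,:])
b=cv2.imread('pics/scene0.png')[140:340,200:460]; cv2.imwrite('pics/sc.png',cv2.resize(b,None,fx=3,fy=3,interpolation=2))
E
```

```text
(no output)
```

View pics/tc.png

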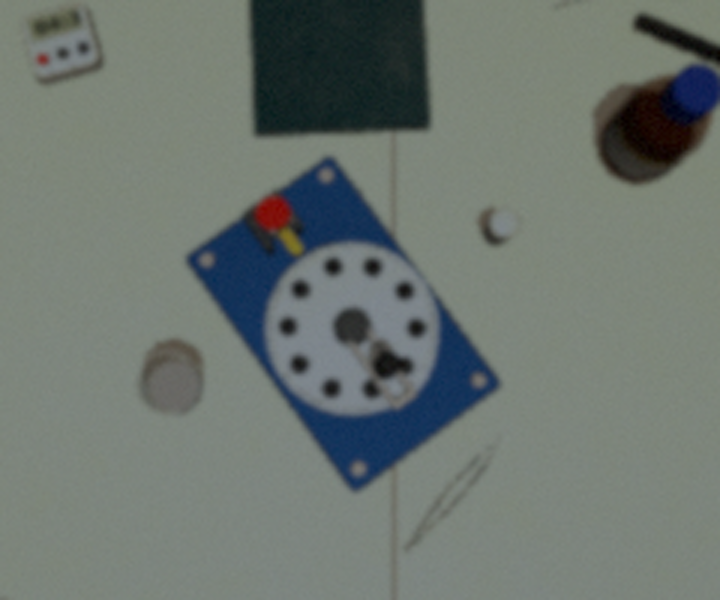

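View pics/sc.png

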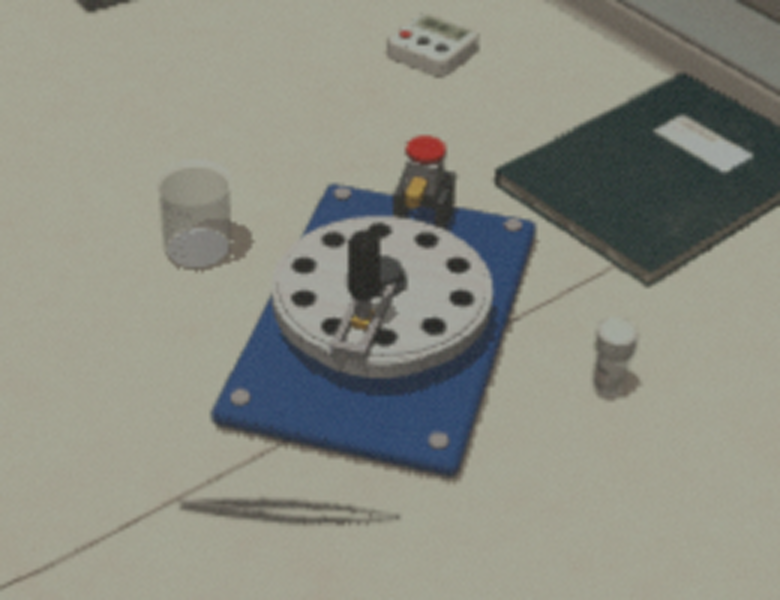

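Top view: the rotor centre is at about (337,209), the red cap at (311,170) and the knob near (348,220). The beaker, vial and tweezers are well clear of the stand. Scene view: cap top (342,190), knob top (321,219).

```bash
python3 - <<'E'
from h import *
for n,l,uv,z in [('top','c',(337.3,209.3),.05),('scene','c',(327.7,232.3),.054),('top','cap',(311,170.3),.082),('scene','cap',(342.3,190),.082),('scene','knob',(321.3,219.3),.118),('top','knob',(348.5,220.7),.118),('top','vial',(386,174.5),.053),('scene','beaker',(265,200),.06),('top','beaker',(277,225),.06),('top','corner',(283,186.5),.01),('top','corner',(329,153),.01),('top','corner',(386,227),.01),('top','corner',(339,263),.01)]: print(n,l,np.round(at(n,uv,z),3))
c=optics.calibration('wrist');print({k:np.round(v,3).tolist() for k,v in c.items()})
save('wrist','w0.png')
for l in ['cap_top','knob_top','beaker_small']: print(l,[ (np.round(d['uv']),round(d['conf'],2)) for d in optics.find_in('wrist',l)[:2]])
E
```

```text
top c [0.547 0.105 0.05 ]
scene c [0.548 0.104 0.054]
top cap [0.636 0.169 0.082]
scene cap [0.632 0.165 0.082]
scene knob [0.513 0.08  0.118]
top knob [0.514 0.083 0.118]
top vial [ 0.634 -0.013  0.053]
scene beaker [0.504 0.254 0.06 ]
top beaker [0.508 0.249 0.06 ]
top corner [0.609 0.242 0.01 ]
top corner [0.698 0.126 0.01 ]
top corner [ 0.508 -0.019  0.01 ]
top corner [0.418 0.099 0.01 ]
{'fx': 327.05, 'fy': 327.05, 'cx': 319.591, 'cy': 201.331, 'dist_coeffs': [-0.051, 0.0, 0.0, 0.0, 0.0], 'hand_eye': [[0.0, 0.948, 0.318, 0.082], [1.0, -0.0, 0.001, 0.001], [0.001, 0.318, -0.948, -0.143], [0.0, 0.0, 0.0, 1.0]]}
cap_top []
knob_top []
beaker_small []
```

```bash
cat >> h.py <<'E'
from scipy.spatial.transform import Rotation as Ro
def Rt(): return Ro.from_euler('xyz',telemetry.state()['eef_rot'],degrees=True).as_matrix()
def rel(p): s=telemetry.state(); return np.round(Rt().T@(np.array(p)-s['eef_pos'])*1000,1)
def wT():
    s=telemetry.state(); A=np.eye(4); A[:3,:3]=Rt(); A[:3,3]=s['eef_pos']; return A@np.array(optics.calibration('wrist')['hand_eye'])
E
python3 -c "
from h import *
print(rel((.58,.155,.2)),rel((.634,.167,.12)))"
```

```text
[-502.2 -196.    31.3] [-549.7 -167.7  111.3]
```

Request:
arm_command:
  deltas:
    - {"travel": [-45,-17,3],"jaw": 0}
    - {"travel": [-90,-34,6],"jaw": 0}
    - {"travel": [-135,-51,9],"jaw": 0}
    - {"travel": [-180,-68,12],"jaw": 0}
    - {"travel": [-225,-85,15],"jaw": 0}
    - {"travel": [-270,-102,18],"jaw": 0}
    - {"travel": [-315,-120,20],"jaw": 0}
    - {"travel": [-360,-138,22],"jaw": 0}

```text
invalid input at $.deltas[0]: expected keys travel, rotation, jaw
```

Request:
arm_command:
  deltas:
    - {"travel": [-45,-17,3],"jaw": 0}
    - {"travel": [-90,-34,6],"jaw": 0}
    - {"travel": [-142,-58,9],"jaw": 0}
    - {"travel": [-142,-58,9],"jaw": 0}
    - {"travel": [-142,-58,9],"jaw": 0}
    - {"travel": [-142,-58,9],"jaw": 0}

```text
invalid input at $.deltas[0]: expected keys travel, rotation, jaw
```

```bash
python3 - <<'E'
from h import *
T=wT(); im=save('wrist','w1.png'); print(telemetry.state()['eef_pos'],telemetry.state()['contact_force'])
for l,z in [('cap_top',.082),('knob_top',.118),('spindle',.05)]:
    for d in optics.masks_of('wrist',l)[:2]: print(l,np.round(d['uv']),round(d['conf'],2),d['mask'].sum(),np.round(at('wrist',d['uv'],z,T),4))
E
```

```text
[0.16455768 0.49851865 0.23129015] [0.13486555 0.22645734 1.17940785]
```

View pics/w1.png

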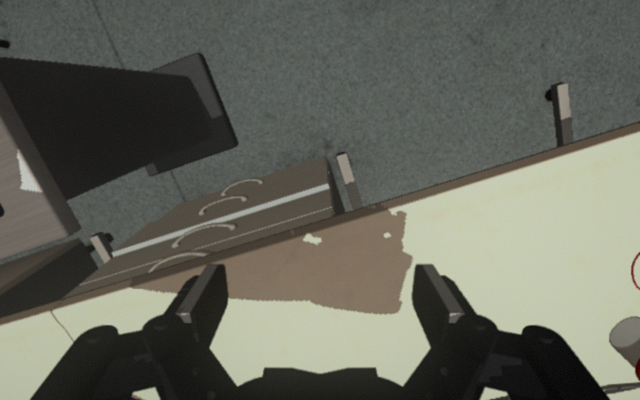

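The moves were refused because the rotation key is required. The view is from the start pose (floor, cart edge, fingers) and shows nothing of the stand.

Request:
arm_command:
  deltas:
    - {"travel": [-45,-17,3],"rotation": [0,0,0],"jaw": 0}
    - {"travel": [-90,-34,6],"rotation": [0,0,0],"jaw": 0}
    - {"travel": [-135,-51,9],"rotation": [0,0,0],"jaw": 0}
    - {"travel": [-180,-68,12],"rotation": [0,0,0],"jaw": 0}
    - {"travel": [-225,-85,15],"rotation": [0,0,0],"jaw": 0}
    - {"travel": [-270,-102,18],"rotation": [0,0,0],"jaw": 0}
    - {"travel": [-315,-120,20],"rotation": [0,0,0],"jaw": 0}
    - {"travel": [-360,-138,22],"rotation": [0,0,0],"jaw": 0}

```text
time_s: 2.1
eef_pos: [0.4645, 0.2532, 0.2094]
eef_rot: [180.0, 0.0, 161.7]
contact_force: [0.9, 1.3, -0.3]
width: 0.0002
finger_force: 0.0
```

Request:
arm_command:
  deltas:
    - {"travel": [-45,-17,3],"rotation": [0,0,0],"jaw": 0}
    - {"travel": [-90,-34,6],"rotation": [0,0,0],"jaw": 0}
    - {"travel": [-142,-58,9],"rotation": [0,0,0],"jaw": 0}
    - {"travel": [-142,-58,9],"rotation": [0,0,0],"jaw": 0}
    - {"travel": [-142,-58,9],"rotation": [0,0,0],"jaw": 0}
    - {"travel": [-142,-58,9],"rotation": [0,0,0],"jaw": 0}

```text
time_s: 2.7
eef_pos: [0.5791, 0.1557, 0.2004]
eef_rot: [180.0, -0.1, 161.8]
contact_force: [0.4, 0.7, -0.6]
width: 0.0001
finger_force: 0.0
```

```bash
python3 - <<'E'
from h import *
T=wT(); im=save('wrist','w2.png'); print(telemetry.state()['eef_pos'],telemetry.state()['eef_rot'],telemetry.state()['contact_force'])
for l,z in [('cap_top',.082),('knob_top',.118),('spindle',.05)]:
    for d in optics.masks_of('wrist',l)[:2]: print(l,np.round(d['uv']),round(d['conf'],2),d['mask'].sum(),np.round(at('wrist',d['uv'],z,T),4))
E
```

```text
[0.57892541 0.15619948 0.20066372] [ 1.79974790e+02 -2.89512616e-02  1.61813410e+02] [-0.17214278  0.40901467  0.31386479]
cap_top [348. 236.] 0.71 1408 [0.6225 0.1676 0.082 ]
knob_top [199. 148.] 0.84 991 [0.51   0.0908 0.118 ]
spindle [256. 163.] 0.82 17881 [0.5418 0.1076 0.05  ]
```

View pics/w2.png

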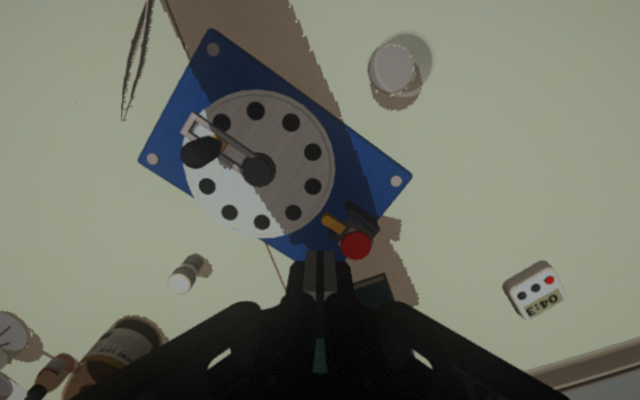

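Wrist view: the red cap centre is at (356,245), the hub at (258,169) and the knob top at about (199,153).

```bash
python3 - <<'E'
from h import *
T=wT()
for l,uv,z in [('cap',(356,245),.082),('hub',(258,169),.055),('knob',(199,153),.118)]: print(l,np.round(at('wrist',uv,z,T),4))
im=cv2.imread('pics/w2.png').astype(int)
m=(im[...,2]>120)&(im[...,1]<50)&(im[...,0]<50); m[:,500:]=0; ys,xs=np.nonzero(m); print(xs.mean(),ys.mean(),len(xs),xs.min(),xs.max(),ys.min(),ys.max())
print(np.round(at('wrist',(xs.mean(),ys.mean()),.08,T),4))
for p in [(.634,.167,.1),(.634,.167,.084)]: print(rel(p))
E
```

```text
cap [0.6336 0.1729 0.082 ]
hub [0.5468 0.1088 0.055 ]
knob [0.5132 0.0896 0.118 ]<stdin>:5: RuntimeWarning: Mean of empty slice.
  ret = ret.dtype.type(ret / rcount)
Traceback (most recent call last):
ValueError: zero-size array to reduction operation minimum which has no identity
```

```bash
python3 -c "
from h import *
print(rel((.634,.170,.095)))"
```

```text
[-48.   29.9 106. ]
```

Request:
arm_command:
  deltas:
    - {"travel": [-24,15,20],"rotation": [0,0,0],"jaw": 0}
    - {"travel": [-48,30,50],"rotation": [0,0,0],"jaw": 0}
    - {"travel": [-48,30,80],"rotation": [0,0,0],"jaw": 0}
    - {"travel": [-48,30,100],"rotation": [0,0,0],"jaw": 0}
    - {"travel": [-48,30,108],"rotation": [0,0,0],"jaw": 0}
    - {"travel": [-48,30,112],"rotation": [0,0,0],"jaw": 0}
    - {"travel": [-48,30,112],"rotation": [0,0,0],"jaw": 0}

```text
time_s: 3.6
eef_pos: [0.6348, 0.169, 0.0892]
eef_rot: [180.0, 0.1, 161.8]
contact_force: [-0.4, -0.3, -0.3]
width: -0.0
finger_force: 0.0
```

```bash
python3 - <<'E'
from h import *
a=save('scene','s1.png')[140:290,260:460]; b=save('wrist','w3.png')[180:380,190:456]
c=np.hstack([cv2.resize(a,(400,300)),cv2.resize(b,(400,300))]); cv2.imwrite('pics/c1.png',c); print(telemetry.state()['eef_pos'])
E
```

```text
[0.63574441 0.1688796  0.09046569]
```

View pics/c1.png

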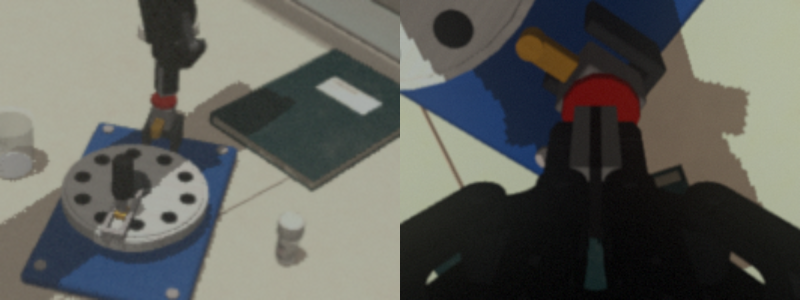

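The closed fingers stand centred over the red cap. I press down slowly.

Request:
arm_command:
  deltas:
    - {"travel": [0,0,4],"rotation": [0,0,0],"jaw": 0}
    - {"travel": [0,0,7],"rotation": [0,0,0],"jaw": 0}
    - {"travel": [0,0,10],"rotation": [0,0,0],"jaw": 0}
    - {"travel": [0,0,12],"rotation": [0,0,0],"jaw": 0}
    - {"travel": [0,0,14],"rotation": [0,0,0],"jaw": 0}
    - {"travel": [0,0,16],"rotation": [0,0,0],"jaw": 0}

```text
time_s: 4.3
eef_pos: [0.6355, 0.1686, 0.0727]
eef_rot: [180.0, 0.1, 161.7]
contact_force: [1.1, 0.8, 2.9]
width: -0.0001
finger_force: 1.2
```

Request:
arm_command:
  deltas:
    - {"travel": [0,0,2],"rotation": [0,0,0],"jaw": 0}
    - {"travel": [0,0,4],"rotation": [0,0,0],"jaw": 0}
    - {"travel": [0,0,6],"rotation": [0,0,0],"jaw": 0}
    - {"travel": [0,0,7],"rotation": [0,0,0],"jaw": 0}

```text
time_s: 4.7
eef_pos: [0.6348, 0.1685, 0.065]
eef_rot: [-180.0, -0.0, 161.7]
contact_force: [1.3, 0.0, 2.6]
width: 0.0001
finger_force: 1.1
```

Request:
arm_command:
  deltas:
    - {"travel": [0,0,1],"rotation": [0,0,0],"jaw": 0}
    - {"travel": [0,0,1.5],"rotation": [0,0,0],"jaw": 0}

```text
time_s: 4.9
eef_pos: [0.6348, 0.1685, 0.0641]
eef_rot: [-180.0, 0.0, 161.7]
contact_force: [1.6, 0.5, 5.3]
width: 0.0003
finger_force: 2.5
```

Request:
arm_command:
  deltas:
    - {"travel": [0,0,0.5],"rotation": [0,0,0],"jaw": 0}
    - {"travel": [0,0,1],"rotation": [0,0,0],"jaw": 0}

```text
time_s: 5.1
eef_pos: [0.6348, 0.1685, 0.064]
eef_rot: [180.0, 0.0, 161.7]
contact_force: [-0.8, -0.6, 7.8]
width: 0.0
finger_force: 4.0
```

Request:
arm_command:
  deltas:
    - {"travel": [0,0,0.7],"rotation": [0,0,0],"jaw": 0}
    - {"travel": [0,0,1],"rotation": [0,0,0],"jaw": 0}

```text
time_s: 5.3
eef_pos: [0.6348, 0.1685, 0.064]
eef_rot: [180.0, 0.0, 161.7]
contact_force: [-2.2, -0.6, 10.6]
width: 0.0001
finger_force: 5.2
```

```bash
python3 -c "
from h import *
s=telemetry.state();print(s['eef_pos'],s['contact_force']);print(rel((.634,.170,.16)), rel((.513,.085,.16)),rel((.513,.085,.083)))"
```

```text
[0.63479985 0.16847312 0.0639718 ] [-2.20844468 -0.60317325 10.55604069]
[  1.2   1.2 -96. ] [  89.4 -117.4  -96.1] [  89.5 -117.4  -19.1]
```

The cap is at its stop: z stays at 0.064 while the force rises to 10 N. I lift off and go above the knob.

Request:
arm_command:
  deltas:
    - {"travel": [0,0,-30],"rotation": [0,0,0],"jaw": 0}
    - {"travel": [0,0,-75],"rotation": [0,0,0],"jaw": 30}
    - {"travel": [10,-15,-120],"rotation": [0,0,0],"jaw": 85}
    - {"travel": [40,-50,-130],"rotation": [0,0,0],"jaw": 85}
    - {"travel": [70,-85,-130],"rotation": [0,0,0],"jaw": 85}
    - {"travel": [89,-117,-130],"rotation": [0,0,0],"jaw": 85}
    - {"travel": [89,-117,-130],"rotation": [0,0,0],"jaw": 85}
    - {"travel": [89,-117,-130],"rotation": [0,0,0],"jaw": 85}

```text
time_s: 6.1
eef_pos: [0.5124, 0.085, 0.1908]
eef_rot: [-180.0, -0.1, 161.7]
contact_force: [1.4, -0.5, -0.7]
width: 0.0848
finger_force: 0.0
```

```bash
python3 - <<'E'
from h import *
T=wT(); a=save('wrist','w4.png'); b=save('scene','s2.png')[150:300,250:450]
print(telemetry.state()['eef_pos'])
for l,z in [('knob_top',.118),('cap_top',.064)]:
    for d in optics.masks_of('wrist',l)[:1]: print(l,np.round(d['uv']),round(d['conf'],2),d['mask'].sum(),np.round(at('wrist',d['uv'],z,T),4))
cv2.imwrite('pics/c2.png',np.vstack([a,np.pad(cv2.resize(b,(266,200)),((0,0),(0,374),(0,0)))]))
E
```

```text
[0.51395536 0.0856887  0.19135718]
knob_top [316. 208.] 0.92 842 [0.5073 0.0848 0.118 ]
cap_top [437. 260.] 0.56 632 [0.6093 0.169  0.064 ]
```

View pics/c2.png

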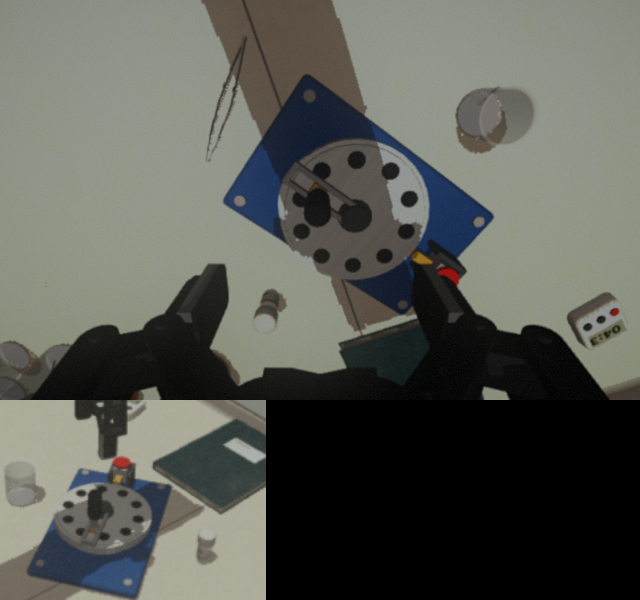

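Knob top is at about (317,211), centred between the fingers, with the cap lowered and tweezers, vial and beaker untouched. I descend and grip.

Request:
arm_command:
  deltas:
    - {"travel": [0,0,35],"rotation": [0,0,0],"jaw": 85}
    - {"travel": [0,0,75],"rotation": [0,0,0],"jaw": 85}
    - {"travel": [0,0,100],"rotation": [0,0,0],"jaw": 85}
    - {"travel": [0,0,110],"rotation": [0,0,0],"jaw": 60}
    - {"travel": [0,0,110],"rotation": [0,0,0],"jaw": 40}
    - {"travel": [0,0,110],"rotation": [0,0,0],"jaw": 28}
    - {"travel": [0,0,110],"rotation": [0,0,0],"jaw": 22}
    - {"travel": [0,0,110],"rotation": [0,0,0],"jaw": 10}
  force: 30

```text
time_s: 7.1
eef_pos: [0.5155, 0.0853, 0.0841]
eef_rot: [179.9, 0.2, 161.7]
contact_force: [0.9, 0.0, 1.0]
width: 0.0191
finger_force: 29.5
```

Request:
arm_command:
  deltas:
    - {"travel": [0,0,0],"rotation": [0,0,0],"jaw": 10}
    - {"travel": [0,0,0],"rotation": [0,0,0],"jaw": 10}
    - {"travel": [0,0,0],"rotation": [0,0,0],"jaw": 10}

```text
time_s: 7.4
eef_pos: [0.5154, 0.0852, 0.0841]
eef_rot: [179.9, 0.2, 161.7]
contact_force: [0.6, -0.2, 7.7]
width: 0.0192
finger_force: 29.8
```

```bash
python3 - <<'E'
from h import *
s=telemetry.state(); print(s['eef_pos'],s['contact_force'],s['finger_force'])
p=s['eef_pos'][:2]; C=np.array([.547,.1065]); d=p-C; th0=np.arctan2(d[1],d[0]); print(np.hypot(*d),np.degrees(th0))
E
```

```text
[0.51539282 0.08523815 0.08409643] [ 0.62658559 -0.18196731  7.68072533] 29.843396202195436
0.03809304501617928 -146.07164514445626
```

```bash
cat > arc.py <<'E'
import numpy as np,sys
C=np.array([.547,.1065])*1000; X=np.array([-.9494,.3140]); Y=np.array([.3140,.9494]); R=40
def P(t): t=np.radians(t); return C+R*np.array([np.cos(t),np.sin(t)])
def call(a,b,n,p0=None):
    p0=P(a) if p0 is None else p0
    return [[round(float((P(t)-p0)@X),1),round(float((P(t)-p0)@Y),1)] for t in np.linspace(a,b,n+1)[1:]]
if __name__=='__main__':
    a,b,st,n=map(float,sys.argv[1:5])
    for k in np.arange(a,b-1e-6,st): print(k+st,call(k,k+st,int(n)))
E
python3 -c "
from arc import *
print(call(214,234,8,np.array([515.4,85.2])))"; python3 arc.py 234 254 20 8;python3 arc.py 254 329 5 4
```

```text
[[-0.3, -2.5], [-1.7, -3.5], [-3.2, -4.4], [-4.7, -5.3], [-6.3, -6.0], [-7.9, -6.8], [-9.5, -7.4], [-11.2, -8.0]]
254.0 [[-1.7, -0.5], [-3.4, -0.9], [-5.1, -1.3], [-6.8, -1.5], [-8.5, -1.7], [-10.3, -1.8], [-12.0, -1.9], [-13.8, -1.9]]
259.0 [[-0.9, 0.0], [-1.7, 0.1], [-2.6, 0.2], [-3.5, 0.3]]
264.0 [[-0.9, 0.1], [-1.7, 0.3], [-2.6, 0.4], [-3.4, 0.6]]
269.0 [[-0.9, 0.2], [-1.7, 0.4], [-2.5, 0.6], [-3.4, 0.9]]
274.0 [[-0.8, 0.3], [-1.7, 0.6], [-2.5, 0.9], [-3.3, 1.2]]
279.0 [[-0.8, 0.3], [-1.6, 0.7], [-2.4, 1.1], [-3.2, 1.5]]
284.0 [[-0.8, 0.4], [-1.5, 0.8], [-2.3, 1.3], [-3.0, 1.7]]
289.0 [[-0.7, 0.5], [-1.5, 1.0], [-2.2, 1.5], [-2.9, 2.0]]
294.0 [[-0.7, 0.5], [-1.4, 1.1], [-2.0, 1.7], [-2.7, 2.2]]
299.0 [[-0.6, 0.6], [-1.3, 1.2], [-1.9, 1.8], [-2.5, 2.5]]
304.0 [[-0.6, 0.6], [-1.2, 1.3], [-1.7, 2.0], [-2.3, 2.7]]
309.0 [[-0.5, 0.7], [-1.0, 1.4], [-1.5, 2.1], [-2.0, 2.9]]
314.0 [[-0.5, 0.7], [-0.9, 1.5], [-1.3, 2.2], [-1.8, 3.0]]
319.0 [[-0.4, 0.8], [-0.8, 1.6], [-1.1, 2.4], [-1.5, 3.2]]
324.0 [[-0.3, 0.8], [-0.6, 1.6], [-0.9, 2.4], [-1.2, 3.3]]
329.0 [[-0.3, 0.8], [-0.5, 1.7], [-0.7, 2.5], [-0.9, 3.4]]
```

Request:
arm_command:
  deltas:
    - {"travel": [-0.3,-2.5,-1],"rotation": [0,0,0],"jaw": 10}
    - {"travel": [-1.7,-3.5,-2],"rotation": [0,0,0],"jaw": 10}
    - {"travel": [-3.2,-4.4,-2],"rotation": [0,0,0],"jaw": 10}
    - {"travel": [-4.7,-5.3,-2],"rotation": [0,0,0],"jaw": 10}
    - {"travel": [-6.3,-6.0,-2],"rotation": [0,0,0],"jaw": 10}
    - {"travel": [-7.9,-6.8,-2],"rotation": [0,0,0],"jaw": 10}
    - {"travel": [-9.5,-7.4,-2],"rotation": [0,0,0],"jaw": 10}
    - {"travel": [-11.2,-8.0,-2],"rotation": [0,0,0],"jaw": 10}

```text
time_s: 8.2
eef_pos: [0.522, 0.0741, 0.0841]
eef_rot: [180.0, 0.0, 161.7]
contact_force: [-1.3, 0.7, 4.7]
width: 0.0191
finger_force: 29.8
```

```bash
python3 -c "
from h import *
s=telemetry.state();print(s['eef_pos'],s['contact_force'],s['torque'])"
```

```text
[0.5220431  0.07407405 0.08410178] [-1.31056232  0.7015118   4.7464484 ] [ 0.19044866  0.1045983  -0.01893007]
```

Request:
arm_command:
  deltas:
    - {"travel": [-1.7,-0.5,-1],"rotation": [0,0,0],"jaw": 10}
    - {"travel": [-3.4,-0.9,-2],"rotation": [0,0,0],"jaw": 10}
    - {"travel": [-5.1,-1.3,-2],"rotation": [0,0,0],"jaw": 10}
    - {"travel": [-6.8,-1.5,-2],"rotation": [0,0,0],"jaw": 10}
    - {"travel": [-8.5,-1.7,-2],"rotation": [0,0,0],"jaw": 10}
    - {"travel": [-10.3,-1.8,-2],"rotation": [0,0,0],"jaw": 10}
    - {"travel": [-12.0,-1.9,-2],"rotation": [0,0,0],"jaw": 10}
    - {"travel": [-13.8,-1.9,-2],"rotation": [0,0,0],"jaw": 10}

```text
time_s: 9.0
eef_pos: [0.5333, 0.068, 0.0844]
eef_rot: [-179.9, -0.2, 161.7]
contact_force: [-0.9, -0.1, -8.8]
width: 0.0189
finger_force: 29.5
```

Request:
arm_command:
  deltas:
    - {"travel": [-1.2,0.0,0],"rotation": [0,0,0],"jaw": 10}
    - {"travel": [-2.4,0.2,0],"rotation": [0,0,0],"jaw": 10}
    - {"travel": [-3.5,0.3,0],"rotation": [0,0,0],"jaw": 10}

```text
time_s: 9.3
eef_pos: [0.5367, 0.0672, 0.0844]
eef_rot: [-179.9, -0.1, 161.7]
contact_force: [-0.8, 0.9, -13.7]
width: 0.0189
finger_force: 29.7
```

Request:
arm_command:
  deltas:
    - {"travel": [-1.2,0.2,0],"rotation": [0,0,0],"jaw": 10}
    - {"travel": [-2.3,0.4,0],"rotation": [0,0,0],"jaw": 10}
    - {"travel": [-3.4,0.6,0],"rotation": [0,0,0],"jaw": 10}

```text
time_s: 9.6
eef_pos: [0.5402, 0.0667, 0.0845]
eef_rot: [-179.9, -0.1, 161.7]
contact_force: [-1.6, 0.3, -16.7]
width: 0.0189
finger_force: 29.8
```

Request:
arm_command:
  deltas:
    - {"travel": [-1.2,0.3,0],"rotation": [0,0,0],"jaw": 10}
    - {"travel": [-2.3,0.6,0],"rotation": [0,0,0],"jaw": 10}
    - {"travel": [-3.4,0.9,0],"rotation": [0,0,0],"jaw": 10}

```text
time_s: 9.9
eef_pos: [0.5438, 0.0665, 0.0846]
eef_rot: [-180.0, -0.1, 161.7]
contact_force: [-1.6, 0.5, -20.5]
width: 0.0187
finger_force: 29.9
```

Request:
arm_command:
  deltas:
    - {"travel": [-1.1,0.4,0],"rotation": [0,0,0],"jaw": 10}
    - {"travel": [-2.2,0.8,0],"rotation": [0,0,0],"jaw": 10}
    - {"travel": [-3.3,1.2,0],"rotation": [0,0,0],"jaw": 10}

```text
time_s: 10.2
eef_pos: [0.5473, 0.0667, 0.0846]
eef_rot: [-180.0, -0.1, 161.7]
contact_force: [-1.5, 0.3, -24.0]
width: 0.0187
finger_force: 30.0
```

Request:
arm_command:
  deltas:
    - {"travel": [-1.1,0.4,0],"rotation": [0,0,0],"jaw": 10}
    - {"travel": [-2.2,0.9,0],"rotation": [0,0,0],"jaw": 10}
    - {"travel": [-3.2,1.5,0],"rotation": [0,0,0],"jaw": 10}

```text
time_s: 10.5
eef_pos: [0.5509, 0.067, 0.0847]
eef_rot: [-180.0, -0.1, 161.7]
contact_force: [-1.4, -0.7, -25.0]
width: 0.019
finger_force: 30.0
```

Request:
arm_command:
  deltas:
    - {"travel": [-1.0,0.5,0],"rotation": [0,0,0],"jaw": 10}
    - {"travel": [-2.0,1.1,0],"rotation": [0,0,0],"jaw": 10}
    - {"travel": [-3.0,1.7,0],"rotation": [0,0,0],"jaw": 10}

```text
time_s: 10.8
eef_pos: [0.5543, 0.0677, 0.0847]
eef_rot: [-179.9, -0.1, 161.7]
contact_force: [-1.0, -0.5, -25.6]
width: 0.0187
finger_force: 30.0
```

Request:
arm_command:
  deltas:
    - {"travel": [-1.0,0.6,0],"rotation": [0,0,0],"jaw": 10}
    - {"travel": [-2.0,1.3,0],"rotation": [0,0,0],"jaw": 10}
    - {"travel": [-2.9,2.0,0],"rotation": [0,0,0],"jaw": 10}

```text
time_s: 11.1
eef_pos: [0.5577, 0.0686, 0.0847]
eef_rot: [-179.9, -0.1, 161.7]
contact_force: [-0.9, 0.2, -25.6]
width: 0.0194
finger_force: 30.0
```

Request:
arm_command:
  deltas:
    - {"travel": [-0.9,0.7,0],"rotation": [0,0,0],"jaw": 10}
    - {"travel": [-1.8,1.4,0],"rotation": [0,0,0],"jaw": 10}
    - {"travel": [-2.7,2.2,0],"rotation": [0,0,0],"jaw": 10}

```text
time_s: 11.4
eef_pos: [0.561, 0.0698, 0.0847]
eef_rot: [-179.9, -0.1, 161.7]
contact_force: [-1.1, -0.0, -25.5]
width: 0.0188
finger_force: 30.0
```

```bash
python3 - <<'E'
from h import *
s=telemetry.state();print(s['eef_pos'],s['contact_force'])
save('wrist','w5.png'); save('top','t5.png')
E
python3 arc.py 294 399 5 3
```

```text
[0.56095368 0.06981416 0.08467202] [-1.09706841e+00 -8.65502788e-04 -2.54746556e+01]
299.0 [[-0.8, 0.8], [-1.7, 1.6], [-2.5, 2.5]]
304.0 [[-0.8, 0.9], [-1.5, 1.8], [-2.3, 2.7]]
309.0 [[-0.7, 0.9], [-1.4, 1.9], [-2.0, 2.9]]
314.0 [[-0.6, 1.0], [-1.2, 2.0], [-1.8, 3.0]]
319.0 [[-0.5, 1.0], [-1.0, 2.1], [-1.5, 3.2]]
324.0 [[-0.4, 1.1], [-0.8, 2.2], [-1.2, 3.3]]
329.0 [[-0.3, 1.1], [-0.6, 2.2], [-0.9, 3.4]]
334.0 [[-0.2, 1.1], [-0.4, 2.3], [-0.6, 3.4]]
339.0 [[-0.1, 1.2], [-0.2, 2.3], [-0.3, 3.5]]
344.0 [[-0.0, 1.2], [-0.0, 2.3], [-0.0, 3.5]]
349.0 [[0.1, 1.2], [0.2, 2.3], [0.3, 3.5]]
354.0 [[0.2, 1.2], [0.4, 2.3], [0.6, 3.4]]
359.0 [[0.3, 1.1], [0.6, 2.3], [0.9, 3.4]]
364.0 [[0.4, 1.1], [0.8, 2.2], [1.2, 3.3]]
369.0 [[0.5, 1.1], [0.9, 2.1], [1.5, 3.2]]
374.0 [[0.5, 1.0], [1.1, 2.0], [1.7, 3.0]]
379.0 [[0.6, 1.0], [1.3, 1.9], [2.0, 2.9]]
384.0 [[0.7, 0.9], [1.5, 1.8], [2.2, 2.7]]
389.0 [[0.8, 0.8], [1.6, 1.7], [2.5, 2.5]]
394.0 [[0.9, 0.8], [1.8, 1.5], [2.7, 2.3]]
399.0 [[0.9, 0.7], [1.9, 1.4], [2.9, 2.0]]
```

Request:
arm_command:
  deltas:
    - {"travel": [-0.8,0.8,0.6],"rotation": [0,0,0],"jaw": 10}
    - {"travel": [-1.7,1.6,1.2],"rotation": [0,0,0],"jaw": 10}
    - {"travel": [-2.5,2.5,1.8],"rotation": [0,0,0],"jaw": 10}

```text
time_s: 11.8
eef_pos: [0.5654, 0.0715, 0.0846]
eef_rot: [180.0, 0.1, 161.7]
contact_force: [-0.2, -0.6, -20.4]
width: 0.0187
finger_force: 30.7
```

Request:
arm_command:
  deltas:
    - {"travel": [-0.8,0.9,0],"rotation": [0,0,0],"jaw": 10}
    - {"travel": [-1.5,1.8,0],"rotation": [0,0,0],"jaw": 10}
    - {"travel": [-2.3,2.7,0],"rotation": [0,0,0],"jaw": 10}

```text
time_s: 12.1
eef_pos: [0.5683, 0.0734, 0.0846]
eef_rot: [180.0, 0.1, 161.7]
contact_force: [-1.1, 0.2, -20.4]
width: 0.0187
finger_force: 30.6
```

Request:
arm_command:
  deltas:
    - {"travel": [-0.7,0.9,0],"rotation": [0,0,0],"jaw": 10}
    - {"travel": [-1.4,1.9,0],"rotation": [0,0,0],"jaw": 10}
    - {"travel": [-2.0,2.9,0],"rotation": [0,0,0],"jaw": 10}

```text
time_s: 12.4
eef_pos: [0.5711, 0.0756, 0.0845]
eef_rot: [180.0, 0.1, 161.7]
contact_force: [-1.2, -1.5, -18.3]
width: 0.0188
finger_force: 30.8
```

Request:
arm_command:
  deltas:
    - {"travel": [-0.6,1.0,0],"rotation": [0,0,0],"jaw": 10}
    - {"travel": [-1.2,2.0,0],"rotation": [0,0,0],"jaw": 10}
    - {"travel": [-1.8,3.0,0],"rotation": [0,0,0],"jaw": 10}

```text
time_s: 12.7
eef_pos: [0.5738, 0.0779, 0.0845]
eef_rot: [180.0, 0.1, 161.7]
contact_force: [-0.9, -0.8, -17.2]
width: 0.0189
finger_force: 30.9
```

Request:
arm_command:
  deltas:
    - {"travel": [-0.5,1.0,0],"rotation": [0,0,0],"jaw": 10}
    - {"travel": [-1.0,2.1,0],"rotation": [0,0,0],"jaw": 10}
    - {"travel": [-1.5,3.2,0],"rotation": [0,0,0],"jaw": 10}

```text
time_s: 13.0
eef_pos: [0.5762, 0.0804, 0.0845]
eef_rot: [180.0, 0.1, 161.7]
contact_force: [-0.5, -1.6, -16.0]
width: 0.0189
finger_force: 31.0
```

Request:
arm_command:
  deltas:
    - {"travel": [-0.4,1.1,0],"rotation": [0,0,0],"jaw": 10}
    - {"travel": [-0.8,2.2,0],"rotation": [0,0,0],"jaw": 10}
    - {"travel": [-1.2,3.3,0],"rotation": [0,0,0],"jaw": 10}

```text
time_s: 13.3
eef_pos: [0.5783, 0.0832, 0.0845]
eef_rot: [180.0, 0.1, 161.7]
contact_force: [-0.5, -0.7, -13.4]
width: 0.0188
finger_force: 31.1
```

Request:
arm_command:
  deltas:
    - {"travel": [-0.3,1.1,0],"rotation": [0,0,0],"jaw": 10}
    - {"travel": [-0.6,2.2,0],"rotation": [0,0,0],"jaw": 10}
    - {"travel": [-0.9,3.4,0],"rotation": [0,0,0],"jaw": 10}

```text
time_s: 13.6
eef_pos: [0.5802, 0.0862, 0.0845]
eef_rot: [180.0, 0.1, 161.7]
contact_force: [-0.1, -1.0, -12.9]
width: 0.0191
finger_force: 31.2
```

Request:
arm_command:
  deltas:
    - {"travel": [-0.2,1.1,0],"rotation": [0,0,0],"jaw": 10}
    - {"travel": [-0.4,2.3,0],"rotation": [0,0,0],"jaw": 10}
    - {"travel": [-0.6,3.4,0],"rotation": [0,0,0],"jaw": 10}

```text
time_s: 13.9
eef_pos: [0.5818, 0.0893, 0.0845]
eef_rot: [180.0, 0.0, 161.7]
contact_force: [-0.8, -1.7, -12.2]
width: 0.019
finger_force: 31.4
```

Request:
arm_command:
  deltas:
    - {"travel": [-0.1,1.2,0],"rotation": [0,0,0],"jaw": 10}
    - {"travel": [-0.2,2.3,0],"rotation": [0,0,0],"jaw": 10}
    - {"travel": [-0.3,3.5,0],"rotation": [0,0,0],"jaw": 10}

```text
time_s: 14.2
eef_pos: [0.5832, 0.0924, 0.0844]
eef_rot: [180.0, 0.0, 161.7]
contact_force: [0.5, -0.9, -10.4]
width: 0.0189
finger_force: 31.5
```

Request:
arm_command:
  deltas:
    - {"travel": [0,1.2,0],"rotation": [0,0,0],"jaw": 10}
    - {"travel": [0,2.3,0],"rotation": [0,0,0],"jaw": 10}
    - {"travel": [0,3.5,0],"rotation": [0,0,0],"jaw": 10}

```text
time_s: 14.5
eef_pos: [0.5843, 0.0958, 0.0844]
eef_rot: [180.0, 0.0, 161.7]
contact_force: [0.1, -1.0, -9.9]
width: 0.0189
finger_force: 31.6
```

Request:
arm_command:
  deltas:
    - {"travel": [0.1,1.2,0],"rotation": [0,0,0],"jaw": 10}
    - {"travel": [0.2,2.3,0],"rotation": [0,0,0],"jaw": 10}
    - {"travel": [0.3,3.5,0],"rotation": [0,0,0],"jaw": 10}

```text
time_s: 14.8
eef_pos: [0.5851, 0.0992, 0.0844]
eef_rot: [180.0, 0.0, 161.7]
contact_force: [-0.4, -1.3, -9.0]
width: 0.0187
finger_force: 31.7
```

Request:
arm_command:
  deltas:
    - {"travel": [0.2,1.2,0],"rotation": [0,0,0],"jaw": 10}
    - {"travel": [0.4,2.3,0],"rotation": [0,0,0],"jaw": 10}
    - {"travel": [0.6,3.4,0],"rotation": [0,0,0],"jaw": 10}

```text
time_s: 15.1
eef_pos: [0.5855, 0.1026, 0.0844]
eef_rot: [180.0, 0.0, 161.7]
contact_force: [-0.3, -0.8, -8.3]
width: 0.0186
finger_force: 31.8
```

Request:
arm_command:
  deltas:
    - {"travel": [0.3,1.1,0],"rotation": [0,0,0],"jaw": 10}
    - {"travel": [0.6,2.3,0],"rotation": [0,0,0],"jaw": 10}
    - {"travel": [0.9,3.4,0],"rotation": [0,0,0],"jaw": 10}

```text
time_s: 15.4
eef_pos: [0.5857, 0.1062, 0.0844]
eef_rot: [180.0, 0.0, 161.7]
contact_force: [0.1, -1.2, -6.8]
width: 0.0189
finger_force: 31.8
```

Request:
arm_command:
  deltas:
    - {"travel": [0.4,1.1,0],"rotation": [0,0,0],"jaw": 10}
    - {"travel": [0.8,2.2,0],"rotation": [0,0,0],"jaw": 10}
    - {"travel": [1.2,3.3,0],"rotation": [0,0,0],"jaw": 10}

```text
time_s: 15.7
eef_pos: [0.5856, 0.1097, 0.0843]
eef_rot: [180.0, 0.0, 161.7]
contact_force: [-0.4, -1.3, -5.8]
width: 0.0187
finger_force: 31.9
```

Request:
arm_command:
  deltas:
    - {"travel": [0.5,1.1,0],"rotation": [0,0,0],"jaw": 10}
    - {"travel": [0.9,2.1,0],"rotation": [0,0,0],"jaw": 10}
    - {"travel": [1.5,3.2,0],"rotation": [0,0,0],"jaw": 10}

```text
time_s: 16.0
eef_pos: [0.5853, 0.1127, 0.0843]
eef_rot: [-180.0, 0.1, 161.7]
contact_force: [1.2, -2.9, -5.5]
width: 0.0184
finger_force: 32.1
```

Request:
arm_command:
  deltas:
    - {"travel": [0.5,1.0,0],"rotation": [0,0,0],"jaw": 10}
    - {"travel": [1.1,2.0,0],"rotation": [0,0,0],"jaw": 10}
    - {"travel": [1.7,3.0,0],"rotation": [0,0,0],"jaw": 10}

```text
time_s: 16.3
eef_pos: [0.5848, 0.1151, 0.0843]
eef_rot: [-179.9, 0.1, 161.7]
contact_force: [1.5, -6.0, -4.4]
width: 0.0187
finger_force: 32.1
```

The drag is rising now, so I go in 2.5 degree steps.

```bash
python3 arc.py 374 424 2.5 2
```

```text
376.5 [[0.5, 0.7], [1.0, 1.5]]
379.0 [[0.5, 0.7], [1.0, 1.4]]
381.5 [[0.5, 0.7], [1.1, 1.4]]
384.0 [[0.6, 0.7], [1.1, 1.3]]
386.5 [[0.6, 0.6], [1.2, 1.3]]
389.0 [[0.6, 0.6], [1.3, 1.2]]
391.5 [[0.6, 0.6], [1.3, 1.2]]
394.0 [[0.7, 0.6], [1.4, 1.1]]
396.5 [[0.7, 0.5], [1.4, 1.0]]
399.0 [[0.7, 0.5], [1.4, 1.0]]
401.5 [[0.7, 0.5], [1.5, 0.9]]
404.0 [[0.8, 0.4], [1.5, 0.8]]
406.5 [[0.8, 0.4], [1.6, 0.8]]
409.0 [[0.8, 0.4], [1.6, 0.7]]
411.5 [[0.8, 0.3], [1.6, 0.6]]
414.0 [[0.8, 0.3], [1.7, 0.6]]
416.5 [[0.8, 0.3], [1.7, 0.5]]
419.0 [[0.8, 0.2], [1.7, 0.4]]
421.5 [[0.9, 0.2], [1.7, 0.3]]
424.0 [[0.9, 0.1], [1.7, 0.3]]
```

Request:
arm_command:
  deltas:
    - {"travel": [0.5,0.7,0],"rotation": [0,0,0],"jaw": 10}
    - {"travel": [1.0,1.5,0],"rotation": [0,0,0],"jaw": 10}

```text
time_s: 16.5
eef_pos: [0.5846, 0.1161, 0.0843]
eef_rot: [-179.8, 0.2, 161.7]
contact_force: [1.4, -7.9, -5.1]
width: 0.0188
finger_force: 32.1
```

Request:
arm_command:
  deltas:
    - {"travel": [0.5,0.7,0],"rotation": [0,0,0],"jaw": 10}
    - {"travel": [1.0,1.4,0],"rotation": [0,0,0],"jaw": 10}

```text
time_s: 16.7
eef_pos: [0.5843, 0.1172, 0.0843]
eef_rot: [-179.7, 0.2, 161.6]
contact_force: [2.9, -8.5, -5.1]
width: 0.0188
finger_force: 32.1
```

Request:
arm_command:
  deltas:
    - {"travel": [0.5,0.7,0],"rotation": [0,0,0],"jaw": 10}
    - {"travel": [1.1,1.4,0],"rotation": [0,0,0],"jaw": 10}

```text
time_s: 16.9
eef_pos: [0.5839, 0.1183, 0.0843]
eef_rot: [-179.7, 0.2, 161.6]
contact_force: [2.4, -10.0, -5.8]
width: 0.0189
finger_force: 32.1
```

Request:
arm_command:
  deltas:
    - {"travel": [0.6,0.7,0],"rotation": [0,0,0],"jaw": 10}
    - {"travel": [1.1,1.3,0],"rotation": [0,0,0],"jaw": 10}

```text
time_s: 17.1
eef_pos: [0.5835, 0.1195, 0.0843]
eef_rot: [-179.7, 0.3, 161.6]
contact_force: [1.9, -10.1, -6.4]
width: 0.0188
finger_force: 32.1
```

Request:
arm_command:
  deltas:
    - {"travel": [0.6,0.6,0],"rotation": [0,0,0],"jaw": 10}
    - {"travel": [1.2,1.3,0],"rotation": [0,0,0],"jaw": 10}

```text
time_s: 17.3
eef_pos: [0.5831, 0.1207, 0.0843]
eef_rot: [-179.6, 0.3, 161.6]
contact_force: [3.7, -12.0, -6.6]
width: 0.0189
finger_force: 32.1
```

Request:
arm_command:
  deltas:
    - {"travel": [0.6,0.6,0],"rotation": [0,0,0],"jaw": 10}
    - {"travel": [1.3,1.2,0],"rotation": [0,0,0],"jaw": 10}

```text
time_s: 17.5
eef_pos: [0.5825, 0.122, 0.0843]
eef_rot: [-179.6, 0.4, 161.6]
contact_force: [4.0, -11.5, -6.8]
width: 0.0187
finger_force: 32.0
```

Request:
arm_command:
  deltas:
    - {"travel": [0.6,0.6,0],"rotation": [0,0,0],"jaw": 10}
    - {"travel": [1.3,1.2,0],"rotation": [0,0,0],"jaw": 10}

```text
time_s: 17.7
eef_pos: [0.5819, 0.1235, 0.0843]
eef_rot: [-179.6, 0.4, 161.6]
contact_force: [4.1, -12.0, -8.0]
width: 0.0189
finger_force: 32.0
```

Request:
arm_command:
  deltas:
    - {"travel": [0.7,0.6,0],"rotation": [0,0,0],"jaw": 10}
    - {"travel": [1.4,1.1,0],"rotation": [0,0,0],"jaw": 10}

```text
time_s: 17.9
eef_pos: [0.5811, 0.125, 0.0843]
eef_rot: [-179.6, 0.4, 161.6]
contact_force: [6.1, -11.0, -7.1]
width: 0.019
finger_force: 32.0
```

Request:
arm_command:
  deltas:
    - {"travel": [0.7,0.5,0],"rotation": [0,0,0],"jaw": 10}
    - {"travel": [1.4,1.0,0],"rotation": [0,0,0],"jaw": 10}

```text
time_s: 18.1
eef_pos: [0.5803, 0.1267, 0.0844]
eef_rot: [-179.7, 0.4, 161.6]
contact_force: [6.2, -10.4, -8.3]
width: 0.0188
finger_force: 31.9
```

Request:
arm_command:
  deltas:
    - {"travel": [0.7,0.5,0],"rotation": [0,0,0],"jaw": 10}
    - {"travel": [1.4,1.0,0],"rotation": [0,0,0],"jaw": 10}

```text
time_s: 18.3
eef_pos: [0.5792, 0.1286, 0.0844]
eef_rot: [-179.7, 0.4, 161.6]
contact_force: [6.1, -9.3, -7.7]
width: 0.0192
finger_force: 31.9
```

Request:
arm_command:
  deltas:
    - {"travel": [0.7,0.5,0],"rotation": [0,0,0],"jaw": 10}
    - {"travel": [1.5,0.9,0],"rotation": [0,0,0],"jaw": 10}

```text
time_s: 18.5
eef_pos: [0.5778, 0.1309, 0.0843]
eef_rot: [-179.8, 0.3, 161.6]
contact_force: [4.4, -6.4, -7.8]
width: 0.019
finger_force: 31.9
```

Request:
arm_command:
  deltas:
    - {"travel": [0.8,0.4,0],"rotation": [0,0,0],"jaw": 10}
    - {"travel": [1.5,0.8,0],"rotation": [0,0,0],"jaw": 10}

```text
time_s: 18.7
eef_pos: [0.5758, 0.1337, 0.0843]
eef_rot: [-180.0, 0.2, 161.7]
contact_force: [2.1, -2.3, -6.6]
width: 0.0192
finger_force: 32.0
```

```bash
cat > fit.py <<'E'
import numpy as np
D=np.array([[.5856,.1097,-.4,-1.3],[.5853,.1127,1.2,-2.9],[.5848,.1151,1.5,-6],[.5846,.1161,1.4,-7.9],[.5843,.1172,2.9,-8.5],[.5839,.1183,2.4,-10],[.5835,.1195,1.9,-10.1],[.5831,.1207,3.7,-12],[.5825,.122,4,-11.5],[.5819,.1235,4.1,-12],[.5811,.125,6.1,-11],[.5803,.1267,6.2,-10.4],[.5792,.1286,6.1,-9.3],[.5778,.1309,4.4,-6.4],[.5758,.1337,2.1,-2.3]])
C=np.array([.547,.1065])
d=D[:,:2]-C; t=np.arctan2(d[:,1],d[:,0]); F=-(-np.sin(t)*D[:,2]+np.cos(t)*D[:,3]); td=np.degrees(t)
for a,f,rr in zip(td,F,np.hypot(*d.T)): print(round(a,1),round(f,1),round(rr*1000,1))
from scipy.optimize import curve_fit
m=F>4
print(np.polyfit(td[m],F[m],2), -np.polyfit(td[m],F[m],2)[1]/2/np.polyfit(td[m],F[m],2)[0])
print((td*(F-1)).sum()/(F-1).sum())
for th in (3,5,7,9):
    i=np.nonzero(F>th)[0]; a=np.interp(th,F[i[0]-1:i[0]+1],td[i[0]-1:i[0]+1]); 
    b=np.interp(-th,-F[i[-1]:i[-1]+2],td[i[-1]:i[-1]+2]); print(th,a,b,(a+b)/2)
E
python3 fit.py
```

```text
4.7 1.3 38.7
9.2 3.1 38.8
12.8 6.2 38.8
14.3 8.0 38.8
16.0 9.0 38.8
17.7 10.3 38.7
19.6 10.2 38.7
21.5 12.5 38.8
23.6 12.1 38.7
26.0 12.6 38.8
28.5 12.6 38.8
31.2 12.1 38.9
34.5 11.1 39.1
38.4 7.7 39.3
43.4 3.1 39.6
[ -0.03360339   1.78854649 -11.07501108] 26.61258708967739
24.361317067479686
3 9.059757664563186 43.36342295838336 26.211590311473273
5 11.447536364564977 41.33825233180617 26.39289434818557
7 13.49382704227269 39.19062430967051 26.3422256759716
9 16.046378124459807 36.930249529968606 26.488313827214206
```

```bash
python3 - <<'E'
from h import *
save('wrist','w6.png'); save('top','t6.png')
E
python3 arc.py 404 411 7 4; python3 -c "
from arc import *
for k in range(411,361,-3): print(k-3,call(k,k-3,2))"
```

```text
411.0 [[1.1, 0.6], [2.2, 1.1], [3.3, 1.6], [4.5, 2.0]]
408 [[-1.0, -0.4], [-1.9, -0.8]]
405 [[-1.0, -0.4], [-1.9, -0.9]]
402 [[-0.9, -0.5], [-1.8, -1.0]]
399 [[-0.9, -0.5], [-1.8, -1.1]]
396 [[-0.9, -0.6], [-1.7, -1.2]]
393 [[-0.8, -0.6], [-1.7, -1.3]]
390 [[-0.8, -0.7], [-1.6, -1.4]]
387 [[-0.8, -0.7], [-1.5, -1.4]]
384 [[-0.7, -0.7], [-1.4, -1.5]]
381 [[-0.7, -0.8], [-1.4, -1.6]]
378 [[-0.7, -0.8], [-1.3, -1.7]]
375 [[-0.6, -0.9], [-1.2, -1.7]]
372 [[-0.6, -0.9], [-1.1, -1.8]]
369 [[-0.5, -0.9], [-1.0, -1.8]]
366 [[-0.5, -0.9], [-0.9, -1.9]]
363 [[-0.4, -1.0], [-0.8, -1.9]]
360 [[-0.4, -1.0], [-0.7, -2.0]]
```

Request:
arm_command:
  deltas:
    - {"travel": [1.1,0.6,0],"rotation": [0,0,0],"jaw": 10}
    - {"travel": [2.2,1.1,0],"rotation": [0,0,0],"jaw": 10}
    - {"travel": [3.3,1.6,0],"rotation": [0,0,0],"jaw": 10}
    - {"travel": [4.5,2.0,0],"rotation": [0,0,0],"jaw": 10}

```text
time_s: 19.2
eef_pos: [0.5706, 0.1385, 0.0843]
eef_rot: [180.0, 0.0, 161.8]
contact_force: [0.7, -0.2, -4.5]
width: 0.0188
finger_force: 32.2
```

Request:
arm_command:
  deltas:
    - {"travel": [-1.0,-0.4,0],"rotation": [0,0,0],"jaw": 10}
    - {"travel": [-1.9,-0.8,0],"rotation": [0,0,0],"jaw": 10}

```text
time_s: 19.4
eef_pos: [0.5716, 0.1373, 0.0843]
eef_rot: [179.9, -0.1, 161.8]
contact_force: [-1.0, 1.2, -3.0]
width: 0.0188
finger_force: 32.4
```

Request:
arm_command:
  deltas:
    - {"travel": [-1.0,-0.4,0],"rotation": [0,0,0],"jaw": 10}
    - {"travel": [-1.9,-0.9,0],"rotation": [0,0,0],"jaw": 10}

```text
time_s: 19.6
eef_pos: [0.5738, 0.1353, 0.0843]
eef_rot: [180.0, 0.0, 161.7]
contact_force: [0.1, 1.3, -1.3]
width: 0.019
finger_force: 32.4
```

Request:
arm_command:
  deltas:
    - {"travel": [-0.9,-0.5,0],"rotation": [0,0,0],"jaw": 10}
    - {"travel": [-1.8,-1.0,0],"rotation": [0,0,0],"jaw": 10}

```text
time_s: 19.8
eef_pos: [0.5749, 0.134, 0.0842]
eef_rot: [179.9, -0.0, 161.7]
contact_force: [-2.1, 1.5, -0.2]
width: 0.0189
finger_force: 32.5
```

Request:
arm_command:
  deltas:
    - {"travel": [-0.9,-0.5,0],"rotation": [0,0,0],"jaw": 10}
    - {"travel": [-1.8,-1.1,0],"rotation": [0,0,0],"jaw": 10}

```text
time_s: 20.0
eef_pos: [0.576, 0.1328, 0.0843]
eef_rot: [179.9, -0.1, 161.8]
contact_force: [-3.8, 4.4, 1.0]
width: 0.019
finger_force: 32.6
```

Request:
arm_command:
  deltas:
    - {"travel": [-0.9,-0.6,0],"rotation": [0,0,0],"jaw": 10}
    - {"travel": [-1.7,-1.2,0],"rotation": [0,0,0],"jaw": 10}

```text
time_s: 20.2
eef_pos: [0.5767, 0.1318, 0.0842]
eef_rot: [179.9, -0.2, 161.8]
contact_force: [-3.7, 4.6, 0.3]
width: 0.0191
finger_force: 32.7
```

Request:
arm_command:
  deltas:
    - {"travel": [-0.8,-0.6,0],"rotation": [0,0,0],"jaw": 10}
    - {"travel": [-1.7,-1.3,0],"rotation": [0,0,0],"jaw": 10}

```text
time_s: 20.4
eef_pos: [0.5775, 0.1307, 0.0842]
eef_rot: [179.8, -0.2, 161.8]
contact_force: [-5.9, 6.4, 1.3]
width: 0.0189
finger_force: 32.8
```

Request:
arm_command:
  deltas:
    - {"travel": [-0.8,-0.7,0],"rotation": [0,0,0],"jaw": 10}
    - {"travel": [-1.6,-1.4,0],"rotation": [0,0,0],"jaw": 10}

```text
time_s: 20.6
eef_pos: [0.5783, 0.1295, 0.0842]
eef_rot: [179.7, -0.3, 161.8]
contact_force: [-6.1, 8.3, 2.2]
width: 0.019
finger_force: 32.8
```

Request:
arm_command:
  deltas:
    - {"travel": [-0.8,-0.7,0],"rotation": [0,0,0],"jaw": 10}
    - {"travel": [-1.5,-1.4,0],"rotation": [0,0,0],"jaw": 10}

```text
time_s: 20.8
eef_pos: [0.5791, 0.1282, 0.0842]
eef_rot: [179.7, -0.3, 161.9]
contact_force: [-6.9, 10.2, 2.4]
width: 0.019
finger_force: 32.8
```

Request:
arm_command:
  deltas:
    - {"travel": [-0.7,-0.7,0],"rotation": [0,0,0],"jaw": 10}
    - {"travel": [-1.4,-1.5,0],"rotation": [0,0,0],"jaw": 10}

```text
time_s: 21.0
eef_pos: [0.5798, 0.1269, 0.0842]
eef_rot: [179.6, -0.3, 161.9]
contact_force: [-6.7, 10.6, 2.1]
width: 0.0187
finger_force: 32.8
```

Request:
arm_command:
  deltas:
    - {"travel": [-0.7,-0.8,0],"rotation": [0,0,0],"jaw": 10}
    - {"travel": [-1.4,-1.6,0],"rotation": [0,0,0],"jaw": 10}

```text
time_s: 21.2
eef_pos: [0.5807, 0.1254, 0.0842]
eef_rot: [179.6, -0.3, 161.9]
contact_force: [-6.5, 11.2, 1.0]
width: 0.0188
finger_force: 32.8
```

Request:
arm_command:
  deltas:
    - {"travel": [-0.7,-0.8,0],"rotation": [0,0,0],"jaw": 10}
    - {"travel": [-1.3,-1.7,0],"rotation": [0,0,0],"jaw": 10}

```text
time_s: 21.4
eef_pos: [0.5815, 0.1236, 0.0842]
eef_rot: [179.6, -0.3, 161.9]
contact_force: [-5.1, 10.7, 1.7]
width: 0.0187
finger_force: 32.8
```

Request:
arm_command:
  deltas:
    - {"travel": [-0.6,-0.9,0],"rotation": [0,0,0],"jaw": 10}
    - {"travel": [-1.2,-1.7,0],"rotation": [0,0,0],"jaw": 10}

```text
time_s: 21.6
eef_pos: [0.5824, 0.1215, 0.0842]
eef_rot: [179.6, -0.3, 161.9]
contact_force: [-5.2, 11.1, 1.6]
width: 0.0188
finger_force: 32.8
```

Request:
arm_command:
  deltas:
    - {"travel": [-0.6,-0.9,0],"rotation": [0,0,0],"jaw": 10}
    - {"travel": [-1.1,-1.8,0],"rotation": [0,0,0],"jaw": 10}

```text
time_s: 21.8
eef_pos: [0.5835, 0.1191, 0.0842]
eef_rot: [179.6, -0.2, 161.9]
contact_force: [-3.9, 10.3, 0.4]
width: 0.0189
finger_force: 32.7
```

Request:
arm_command:
  deltas:
    - {"travel": [-0.5,-0.9,0],"rotation": [0,0,0],"jaw": 10}
    - {"travel": [-1.0,-1.8,0],"rotation": [0,0,0],"jaw": 10}

```text
time_s: 22.0
eef_pos: [0.5846, 0.1159, 0.0842]
eef_rot: [179.7, -0.1, 161.9]
contact_force: [-1.4, 7.0, -2.2]
width: 0.0189
finger_force: 32.5
```

Request:
arm_command:
  deltas:
    - {"travel": [-0.5,-0.9,0],"rotation": [0,0,0],"jaw": 10}
    - {"travel": [-0.9,-1.9,0],"rotation": [0,0,0],"jaw": 10}

```text
time_s: 22.2
eef_pos: [0.5857, 0.1117, 0.0843]
eef_rot: [179.9, 0.1, 161.8]
contact_force: [-0.4, 2.4, -1.9]
width: 0.0191
finger_force: 32.5
```

Request:
arm_command:
  deltas:
    - {"travel": [-0.4,-1.0,0],"rotation": [0,0,0],"jaw": 10}
    - {"travel": [-0.8,-1.9,0],"rotation": [0,0,0],"jaw": 10}

```text
time_s: 22.4
eef_pos: [0.5859, 0.108, 0.0843]
eef_rot: [-180.0, 0.1, 161.7]
contact_force: [0.0, 1.4, -1.5]
width: 0.0189
finger_force: 32.5
```

Request:
arm_command:
  deltas:
    - {"travel": [-0.4,-1.0,0],"rotation": [0,0,0],"jaw": 10}
    - {"travel": [-0.7,-2.0,0],"rotation": [0,0,0],"jaw": 10}

```text
time_s: 22.6
eef_pos: [0.5856, 0.1063, 0.0842]
eef_rot: [-180.0, 0.0, 161.7]
contact_force: [0.5, 1.3, -0.9]
width: 0.0191
finger_force: 32.5
```

```bash
cat > fit2.py <<'E'
import numpy as np
D=np.array([[.5738,.1353,.1,1.3],[.5749,.134,-2.1,1.5],[.576,.1328,-3.8,4.4],[.5767,.1318,-3.7,4.6],[.5775,.1307,-5.9,6.4],[.5783,.1295,-6.1,8.3],[.5791,.1282,-6.9,10.2],[.5798,.1269,-6.7,10.6],[.5807,.1254,-6.5,11.2],[.5815,.1236,-5.1,10.7],[.5824,.1215,-5.2,11.1],[.5835,.1191,-3.9,10.3],[.5846,.1159,-1.4,7],[.5857,.1117,-.4,2.4],[.5859,.108,0,1.4]])
d=D[:,:2]-[.547,.1065]; t=np.arctan2(d[:,1],d[:,0]); F=-np.sin(t)*D[:,2]+np.cos(t)*D[:,3]; td=np.degrees(t)
print(np.c_[td,F].round(1).tolist())
m=F>4; p=np.polyfit(td[m],F[m],2); print(-p[1]/2/p[0])
td,F=td[::-1],F[::-1]
for th in (3,5,7,9):
    i=np.nonzero(F>th)[0]; a=np.interp(th,F[i[0]-1:i[0]+1],td[i[0]-1:i[0]+1]); b=np.interp(-th,-F[i[-1]:i[-1]+2],td[i[-1]:i[-1]+2]); print(th,a,b,(a+b)/2)
E
python3 fit2.py
python3 - <<'E'
import cv2,numpy as np
a=cv2.imread('pics/t6.png')[130:260,270:400]; b=cv2.imread('pics/w6.png')
cv2.imwrite('pics/c3.png',np.hstack([cv2.resize(a,(400,400),interpolation=2),cv2.resize(b[:,120:520],(400,400))]))
E
```

```text
[[47.1, 0.8], [44.6, 2.5], [42.2, 5.8], [40.4, 5.9], [38.4, 8.7], [36.3, 10.3], [34.1, 12.3], [31.9, 12.5], [29.3, 12.9], [26.4, 11.9], [23.0, 12.2], [19.0, 11.0], [14.0, 7.1], [7.7, 2.4], [2.2, 1.4]]
27.204255623697907
3 8.424632663047102 44.253049336983025 26.338841000015066
5 11.141759616918776 42.796275408869185 26.96901751289398
7 13.85888657079045 39.63692258769826 26.747904579244356
9 16.450606457748663 38.012003840219435 27.23130514898405
```

View pics/c3.png

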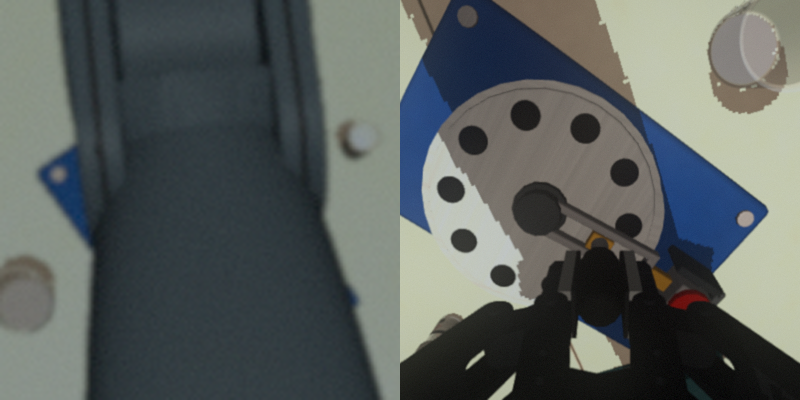

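Left: the arm hides the rotor from the top camera. Right: the knob is held between the pads, the bar points towards the gauge and the beaker is clear. Both passes put the centre at a hand angle of about 26.6 degrees, with almost no slip, so I return to it counter-clockwise.

```bash
python3 arc.py 360 381 7 4; python3 arc.py 381 388.5 7.5 6
```

```text
367.0 [[0.4, 1.2], [0.8, 2.3], [1.3, 3.4], [1.8, 4.5]]
374.0 [[0.5, 1.1], [1.1, 2.2], [1.7, 3.2], [2.4, 4.3]]
381.0 [[0.7, 1.0], [1.4, 2.0], [2.1, 3.0], [2.9, 4.0]]
388.5 [[0.6, 0.7], [1.1, 1.3], [1.7, 2.0], [2.3, 2.6], [2.9, 3.2], [3.6, 3.8]]
```

Request:
arm_command:
  deltas:
    - {"travel": [0.4,1.2,0],"rotation": [0,0,0],"jaw": 10}
    - {"travel": [0.8,2.3,0],"rotation": [0,0,0],"jaw": 10}
    - {"travel": [1.3,3.4,0],"rotation": [0,0,0],"jaw": 10}
    - {"travel": [1.8,4.5,0],"rotation": [0,0,0],"jaw": 10}

```text
time_s: 23.0
eef_pos: [0.5852, 0.1114, 0.0842]
eef_rot: [-180.0, 0.0, 161.7]
contact_force: [-0.3, -1.3, -0.3]
width: 0.0189
finger_force: 32.6
```

Request:
arm_command:
  deltas:
    - {"travel": [0.5,1.1,0],"rotation": [0,0,0],"jaw": 10}
    - {"travel": [1.1,2.2,0],"rotation": [0,0,0],"jaw": 10}
    - {"travel": [1.7,3.2,0],"rotation": [0,0,0],"jaw": 10}
    - {"travel": [2.4,4.3,0],"rotation": [0,0,0],"jaw": 10}

```text
time_s: 23.4
eef_pos: [0.5845, 0.115, 0.0843]
eef_rot: [-179.8, 0.1, 161.7]
contact_force: [0.8, -6.0, 0.5]
width: 0.0191
finger_force: 32.6
```

Request:
arm_command:
  deltas:
    - {"travel": [0.7,1.0,0],"rotation": [0,0,0],"jaw": 10}
    - {"travel": [1.4,2.0,0],"rotation": [0,0,0],"jaw": 10}
    - {"travel": [2.1,3.0,0],"rotation": [0,0,0],"jaw": 10}
    - {"travel": [2.9,4.0,0],"rotation": [0,0,0],"jaw": 10}

```text
time_s: 23.8
eef_pos: [0.5837, 0.118, 0.0842]
eef_rot: [-179.7, 0.2, 161.6]
contact_force: [3.0, -9.8, -0.4]
width: 0.019
finger_force: 32.6
```

Request:
arm_command:
  deltas:
    - {"travel": [0.6,0.7,0],"rotation": [0,0,0],"jaw": 10}
    - {"travel": [1.1,1.3,0],"rotation": [0,0,0],"jaw": 10}
    - {"travel": [1.7,2.0,0],"rotation": [0,0,0],"jaw": 10}
    - {"travel": [2.3,2.6,0],"rotation": [0,0,0],"jaw": 10}
    - {"travel": [2.3,2.6,0],"rotation": [0,0,0],"jaw": 10}
    - {"travel": [2.3,2.6,0],"rotation": [0,0,0],"jaw": 10}
    - {"travel": [2.3,2.6,0],"rotation": [0,0,0],"jaw": 10}

```text
time_s: 24.5
eef_pos: [0.5828, 0.1205, 0.0842]
eef_rot: [-179.6, 0.3, 161.6]
contact_force: [3.0, -9.7, -1.3]
width: 0.0189
finger_force: 32.6
```

```bash
cat > ang.py <<'E'
from h import *
s=telemetry.state();d=s['eef_pos'][:2]-[.547,.1065];print(s['time_s'],s['eef_pos'],s['contact_force'],np.degrees(np.arctan2(d[1],d[0])),np.hypot(*d))
E
python3 ang.py
```

```text
24.5 [0.58281433 0.12047109 0.08424314] [ 3.00964438 -9.73273627 -1.26808162] 21.3106397971421 0.03844291474260517
```

Request:
arm_command:
  deltas:
    - {"travel": [0.6,0.6,0],"rotation": [0,0,0],"jaw": 10}
    - {"travel": [1.2,1.2,0],"rotation": [0,0,0],"jaw": 10}
    - {"travel": [1.8,1.8,0],"rotation": [0,0,0],"jaw": 10}
    - {"travel": [2.3,2.3,0],"rotation": [0,0,0],"jaw": 10}
    - {"travel": [2.3,2.3,0],"rotation": [0,0,0],"jaw": 10}
    - {"travel": [2.3,2.3,0],"rotation": [0,0,0],"jaw": 10}
    - {"travel": [2.3,2.3,0],"rotation": [0,0,0],"jaw": 10}
    - {"travel": [2.3,2.3,0],"rotation": [0,0,0],"jaw": 10}

```text
time_s: 25.3
eef_pos: [0.5819, 0.1228, 0.0842]
eef_rot: [-179.6, 0.4, 161.6]
contact_force: [4.1, -11.3, -1.8]
width: 0.019
finger_force: 32.5
```

```bash
python3 ang.py
```

```text
25.3 [0.58191268 0.12282278 0.08423537] [  4.08624755 -11.30873843  -1.76354484] 25.05756678399247 0.038539956011781805
```

Request:
arm_command:
  deltas:
    - {"travel": [0.4,0.3,0],"rotation": [0,0,0],"jaw": 10}
    - {"travel": [0.8,0.7,0],"rotation": [0,0,0],"jaw": 10}
    - {"travel": [0.9,0.8,0],"rotation": [0,0,0],"jaw": 10}
    - {"travel": [0.9,0.8,0],"rotation": [0,0,0],"jaw": 10}
    - {"travel": [0.9,0.8,0],"rotation": [0,0,0],"jaw": 10}

```text
time_s: 25.8
eef_pos: [0.5815, 0.1237, 0.0843]
eef_rot: [-179.6, 0.4, 161.6]
contact_force: [5.6, -12.4, -0.9]
width: 0.0189
finger_force: 32.5
```

```bash
python3 ang.py
```

```text
25.8 [0.58154212 0.12370848 0.08425808] [  5.55355499 -12.44475763  -0.87698521] 26.481953336443663 0.03859132170483263
```

At 26.5 degrees. I unload the hand before releasing.

Request:
arm_command:
  deltas:
    - {"travel": [-0.4,-0.5,0],"rotation": [0,0,0],"jaw": 10}
    - {"travel": [-0.8,-0.9,0],"rotation": [0,0,0],"jaw": 10}
    - {"travel": [-0.8,-0.9,0],"rotation": [0,0,0],"jaw": 10}

```text
time_s: 26.1
eef_pos: [0.5816, 0.1235, 0.0843]
eef_rot: [-179.7, 0.3, 161.6]
contact_force: [4.6, -9.4, -1.8]
width: 0.0189
finger_force: 32.5
```

```bash
python3 ang.py
```

```text
26.1 [0.58163615 0.12352664 0.0842866 ] [ 4.59080659 -9.35440964 -1.76784902] 26.178081973108416 0.03859494286613075
```

Request:
arm_command:
  deltas:
    - {"travel": [-0.6,-0.7,0],"rotation": [0,0,0],"jaw": 10}
    - {"travel": [-1.2,-1.4,0],"rotation": [0,0,0],"jaw": 10}
    - {"travel": [-1.6,-2.0,0],"rotation": [0,0,0],"jaw": 10}
    - {"travel": [-1.6,-2.0,0],"rotation": [0,0,0],"jaw": 10}

```text
time_s: 26.5
eef_pos: [0.5816, 0.1231, 0.0842]
eef_rot: [-179.9, 0.2, 161.7]
contact_force: [1.4, -5.7, -0.8]
width: 0.0186
finger_force: 32.6
```

```bash
python3 ang.py
```

```text
26.5 [0.58164226 0.12305066 0.08424462] [ 1.4031607  -5.67766686 -0.75651725] 25.536562936083154 0.0383928458915509
```

Request:
arm_command:
  deltas:
    - {"travel": [-0.6,-0.7,0],"rotation": [0,0,0],"jaw": 10}
    - {"travel": [-1.1,-1.4,0],"rotation": [0,0,0],"jaw": 10}
    - {"travel": [-1.1,-1.4,0],"rotation": [0,0,0],"jaw": 10}

```text
time_s: 26.8
eef_pos: [0.5815, 0.1228, 0.0842]
eef_rot: [-180.0, 0.1, 161.7]
contact_force: [1.9, -4.3, -0.3]
width: 0.0188
finger_force: 32.6
```

```bash
python3 ang.py; python3 -c "
from h import *
save('wrist','w7.png')"
```

```text
26.8 [0.58147908 0.122775   0.08424071] [ 1.86703491 -4.28756668 -0.27073231] 25.26850362860682 0.03812718597005907
```

Remaining preload is small. I open and rise.

Request:
arm_command:
  deltas:
    - {"travel": [0,0,0],"rotation": [0,0,0],"jaw": 24}
    - {"travel": [0,0,0],"rotation": [0,0,0],"jaw": 40}
    - {"travel": [0,0,0],"rotation": [0,0,0],"jaw": 60}
    - {"travel": [0,0,0],"rotation": [0,0,0],"jaw": 60}
    - {"travel": [0,0,-20],"rotation": [0,0,0],"jaw": 60}
    - {"travel": [0,0,-50],"rotation": [0,0,0],"jaw": 60}
    - {"travel": [0,0,-90],"rotation": [0,0,0],"jaw": 60}
    - {"travel": [0,0,-120],"rotation": [0,0,0],"jaw": 60}

```text
time_s: 27.65
eef_pos: [0.5812, 0.1235, 0.2063]
eef_rot: [179.9, 0.1, 161.8]
contact_force: [0.1, -0.3, 0.7]
width: 0.0601
finger_force: 0.0
```

```bash
python3 - <<'E'
from h import *
T=wT(); a=save('wrist','w8.png'); print(telemetry.state()['eef_pos'])
b=save('scene','s8.png')[140:290,230:430]
np.save('T8.npy',T)
for d in optics.masks_of('wrist','knob_top')[:1]: print(d['uv'],np.round(at('wrist',d['uv'],.118,T),4))
cv2.imwrite('pics/c8.png',np.vstack([a,np.pad(cv2.resize(b,(266,200)),((0,0),(0,374),(0,0)))]))
E
```

```text
[0.58366872 0.12371166 0.21242678]
[319.1, 199.1] [0.5754 0.1255 0.118 ]
```

View pics/c8.png

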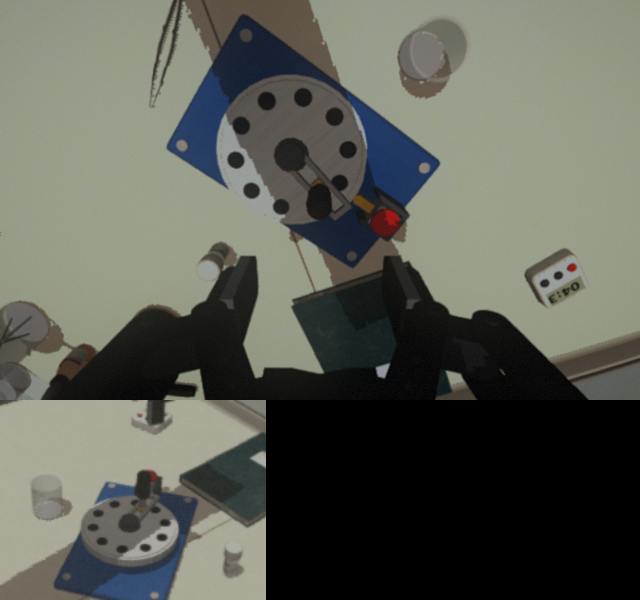

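Final view: the knob is at (319,200) with the fingers clear and the cap at (385,223), still down. Tweezers, vial and beaker stand where they were. I hand in.

```bash
python3 -c "
from bench import ticket
print(ticket.close_job())"
```

```text
the job is handed in; nothing more can be done
None
```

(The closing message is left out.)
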